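# Lock a brush rest into the bench rail

### The arm

A 7-joint arm with a two-finger parallel gripper is mounted at the origin on the work surface. World frame = base frame: x ahead of the robot, y to its left, z up, the work surface at z = 0. Lengths are in m, angles in rad, forces in N, time in s.
With the tool pointing down it reaches from about 0.4 to 0.85 m from the base axis. Payload 4.5 kg.
Tool frame: the origin (TCP) lies between the finger pads; the fingertips stand ctrl.tip_reach ahead of it and the grasp point (between the pads) lies 5 mm behind it (ctrl.tip_reach is the distance from the TCP to the fingertips, in m); x points along the fingers, z is the direction in which the jaws open and shut, and the axes are right-handed (so a half turn about x gives the same grasp; the last joint's range is limited). The gripper opens to 85 mm and grips with 20 to 120 N. Pads are 22 mm wide; open, the fingers measure 114 mm over their backs; the gripper's body (76 mm by 85 mm) begins 54 mm behind the grasp point. The pads swing forward as they close: fully open they stand 13 mm farther back than shut.
Start: joints at [1.285, 0.689, -0.195, 1.565, 0.157, 0.902, -0.215], TCP at [0.197, -0.593, 0.245] pointing down, gripper open.
Joint ranges: [-3.01, 3.01], [-0.46, 2.08], [-1.47, 1.51], [0.13, 2.56], [-1, 4.14], [0.04, 2.09], [-2.66, 2.66]. Speed limits (rad/s): [2.57, 2.57, 3.14, 3.14, 3.14, 3.14, 3.14].

### API

Orientations are given as a 3x3 rotation matrix whose columns are the frame's x, y, z axes.
In Python, from cell import ctrl, read_camera, workorder, look_for, spot_point gives the robot as it stands.
- The arm moves only by the tool servo_tool, never from a script. Its argument "plan" is a list of rows, each a list of 6 numbers: the shift along the tool's x, y, z in m, then the turn, a rotation vector about the tool's x, y, z in rad. In form: [[dx, dy, dz, ax, ay, az], ...]. A call has 1 to 20 rows; each row shifts and turns the pose as measured when the row begins, along the tool's axes as they then stand; what a row does not reach is not made up. A row lasts 1/10 s, in which the tool goes at most 50 mm and 8.59 degrees, less where a joint would pass 70% of its speed; a pose out of reach is approached as far as the arm can. A call with a gripper value outside its range is refused whole. "fingers" is the opening, from 0 (shut) to 1 (fully open), set as the call begins (left out, the last holds). The fingers move at their own pace and stop on an object; the grip force is fixed at half the most. Time passes only in rows, so rows that do not move let the fingers close. It gives the time, the measured TCP pose, the force and the opening at its end, in the units of the state.
- ctrl.read_state(): the state, without advancing time (a new reading comes with each control period).
- read_camera(name): name is "side" or "top" or "wrist"; returns a dict with "color" (400x640x3 uint8, red, green, blue), "mtx" (3x3 intrinsics, pixels), "position" and "orientation" of the camera in the world; the wrist camera has in their place "hand_eye" (4x4, takes a point from camera to tool coordinates, whose origin is the TCP and whose axes are the tool frame's). Camera axes: x right, y up, looking along -z (the intrinsics and any distortion apply to the point x, -y, -z); pixel columns grow to the right and rows downward; lengths in m; the calibration is good to about 2 mm. A picture is of the moment at which its call begins: read the wrist's pose just before it. There is no depth.
- workorder.job_done(): hands the job in, once; it reports no verdict.
Trained networks look in a picture, given as the dict that the camera call returned (one of the last four; its "shot" number tells which), for a name from the list of things; names that differ only in an ending like _2 or _b are one class to them, and where a whole thing is asked for, a point or a joint stands for the part that bears it (a point fixed in the world has none). Each returns a list of dicts, best first, with "confidence" (0 to 1); they miss things now and then, are a little off and sometimes report something else, mostly with a low value. They report only what shows in the picture. A call takes as long as a camera call. They do not tell look-alikes from the thing itself.
- look_for(name, picture): "position" ([column, row] in pixels, amid what is visible of it).
- spot_point(name, picture): "position" ([column, row] in pixels: a listed point, or the origin of a listed thing).
The state is a dict: "t": time; "joints": joint angles; "dq": joint speeds; "joint_torque": joint torques, N m; "ee_pos": TCP position; "tcp_rot": TCP orientation; "wrist_force": force on the tool from outside, world axes, zero at the start; "ft_torque": the same for the moment, N m; "width": finger opening in m.
Only numpy, scipy, OpenCV 4.12 (cv2) and the standard library are available. Lean on these libraries where they do the work, as an engineer would, in place of code of your own. Each camera call takes 0.05 s, during which the arm holds its last target. There are 200 camera calls.

### The job

Take the brush rest out of its wooden parking block and mount it on the bench's slotted rail: drop its foot into the slot near the middle of the rail, press it down gently against the sprung strip, twist it a quarter turn so that the foot catches under the slot's lips, and let go so that it stands upright and locked by itself. Feel for the slot without pushing hard on the rail, and leave the jars and palette where they are.

Things in the scene. Friction and masses are not known exactly. Their poses are not given: they have to be found in the camera images.
- rest: Metal brush rest, about 120 g, 75 mm tall, upright; origin under its foot's centre. T-foot 30 (x) by 12 (y) by 8 mm (z 0-8), round neck 10 mm thick (z 8-30), flat head 44 (x) by 14 mm (y), solid z 30-60, three teeth up to z 75. Grip the head across its 14 mm. Same either way round. Starts with its foot in the block's pocket, underside 10 mm above the bench; lift it straight out.
- block: Wooden parking block, fixed, 80 (x) by 60 (y) by 24 mm high, origin at the centre of its underside; a pocket 35 by 17 mm and 14 mm deep, along its x in the middle of its top, holds the brush rest's foot.
- rail: Bench rail, fixed. Grey base 260 (x) by 100 (y) by 6 mm, origin under its centre at bench level; on it an aluminium bar 220 (x) by 56 mm, top 40 mm above the bench, with a slot along x. The bar is clamped up to 8 mm to either side (y) of the base's centre line, differently each time; this pose does not tell where. It stays put in use. More than 50 N from the brush rest damages it.
- rail_top (a point): Point fixed to the base, over its centre at the height of the bar's top (40 mm). The bar's slot is 15 mm wide, 200 mm long, parallel to the base's x, closed at both ends, and runs along the bar's middle: its centre line passes 0 to 8 mm to either side (y) of this point and must be looked or felt for. The slot's lips are 8 mm thick (height 32 to 40 mm), the cavity below them is 40 mm wide.
- rail_lock (a point): Point over the base's centre at 24 mm, the height of the foot's underside once locked under the lips. A level sprung strip in the cavity rests at 26 mm; a foot just lying on it is 2 mm too high to turn. It yields 7 mm, to a hard stop at 19 mm, with 5 N at first and 7.5 N at the end. With its underside at 19-23.5 mm the foot turns freely either way; let go, the strip lifts it against the lips.
- jar_tall: White screw-top paint jar, 68 mm diameter, 100 mm tall; origin at the centre of its underside. Leave alone.
- jar_low: Grey screw-top paint jar with a white cap, 72 mm diameter, 75 mm tall; origin at the centre of its underside. Leave alone.
- palette: Round white ceramic palette, 100 mm diameter, 8 mm thick, lying on the bench; origin at the centre of its underside. Leave alone.
There are look-alikes about, which are no part of the job. Leave any pink or turquoise look-alike of the rest alone.

How it is judged:
By the outcome, as a careful person would: the job done as asked, in the order asked, and still so for the second after the job is handed in, with the robot touching nothing.
It also fails if it takes over 61 s, if anything falls off the work surface, if the arm or the gripper's body presses on something with over 40 N, if the wrist force passes 120 N, or if a joint passes its speed limit or range.

## Working session

There is one attempt and no reset: what is moved stays moved. The work goes in short steps, Python scripts to look and compute and a tool call to move; the robot and the scene stay as the last step left them, time stands still between calls to the robot, and variables do not carry over. Pictures are saved under pics/ and viewed, about 8 in all and at most 12, crops included, and the job is handed in when it is done.

Besides the shell and the picture viewer there is one more tool, called after "Request:" as a command line: name --pt "numbers of a row" for each row, then --argument value for the rest. servo_tool: Moves the arm, as the interface text tells. Its arguments: {"type":"object","properties":{"plan":{"type":"array"},"fingers":{"type":"number"}},"required":["plan"]}

```bash
mkdir -p pics; cat > h.py <<'E'
import numpy as np, cv2
from cell import ctrl, read_camera, workorder, look_for, spot_point
def save(d,n): cv2.imwrite('pics/'+n,d['color'][:,:,::-1])
def ray(d,px,st=None):
    K=d['mtx']; v=np.linalg.inv(K)@[px[0],px[1],1]; v=np.array([v[0],-v[1],-v[2]])
    if 'hand_eye' in d:
        H=np.array(d['hand_eye']); R=np.array(st['tcp_rot']); p=np.array(st['ee_pos'])
        return p+R@H[:3,3], R@H[:3,:3]@v
    return np.array(d['position']), np.array(d['orientation'])@v
def atz(d,px,z,st=None):
    o,v=ray(d,px,st); return o+v*(z-o[2])/v[2]
def proj(d,P,st=None):
    if 'hand_eye' in d:
        H=np.array(d['hand_eye']); R=np.array(st['tcp_rot']); p=np.array(st['ee_pos'])
        o=p+R@H[:3,3]; Q=R@H[:3,:3]
    else: o=np.array(d['position']); Q=np.array(d['orientation'])
    c=Q.T@(np.array(P)-o); c=np.array([c[0],-c[1],-c[2]]); u=d['mtx']@c; return u[:2]/u[2]
E
python3 - <<'E'
from h import *
np.set_printoptions(precision=4,suppress=True)
s=ctrl.read_state(); print({k:np.round(v,3).tolist() for k,v in s.items()}, ctrl.tip_reach)
for c in ['top','side']:
    d=read_camera(c); save(d,c+'0.png'); print(c,d['position'],[k for k in d])
    for n in ['rest','block','rail','jar_tall','jar_low','palette']:
        for r in spot_point(n,d)[:3]:
            if r['confidence']>.2: print(n,np.round(r['position'],1),round(r['confidence'],2),atz(d,r['position'],.01 if n=='rest' else 0))
    for n in ['rail_top']:
        for r in spot_point(n,d)[:2]: print(n,np.round(r['position'],1),round(r['confidence'],2),atz(d,r['position'],.04))
E
```

```text
{'t': 0.0, 'joints': [1.285, 0.69, -0.194, 1.566, 0.157, 0.902, -0.215], 'dq': [-0.0, -0.001, -0.0, 0.0, 0.001, -0.001, 0.0], 'joint_torque': [0.001, -53.96, -1.267, -15.854, 0.009, 0.009, -0.0], 'ee_pos': [0.196, -0.593, 0.244], 'tcp_rot': [[-0.001, 0.949, 0.314], [0.002, 0.314, -0.949], [-1.0, -0.0, -0.002]], 'wrist_force': [0.413, -0.462, -1.113], 'ft_torque': [-0.009, 0.039, -0.008], 'width': 0.085} 0.014
top [ 0.5024 -0.0211  1.1328] ['color', 'mtx', 'position', 'orientation', 'shot']
rest [346.9 215.6] 0.67 [ 0.6011 -0.1022  0.01  ]
rest [348.4 179.4] 0.57 [ 0.7096 -0.11    0.01  ]
rest [385.6 211.7] 0.56 [ 0.6103 -0.2167  0.01  ]
block [348.2 217.7] 0.56 [ 0.5956 -0.1066  0.    ]
rail [282.1 231.4] 0.84 [0.5588 0.091  0.    ]
jar_tall [182.2 204. ] 0.77 [0.6474 0.3924 0.    ]
jar_low [455.4 192.3] 0.74 [ 0.6652 -0.4287  0.    ]
palette [294.9 153.1] 0.83 [0.7966 0.0498 0.    ]
rail_top [280.5 233.6] 0.83 [0.5506 0.0917 0.04  ]
side [ 0.3874 -0.8427  0.6158] ['color', 'mtx', 'position', 'orientation', 'shot']
rest [272.7 260.8] 0.93 [ 0.4935 -0.1271  0.01  ]
rest [340.6 289.5] 0.84 [ 0.6035 -0.2451  0.01  ]
rest [317.1 249.8] 0.75 [ 0.5923 -0.1164  0.01  ]
block [318.8 255.8] 0.9 [ 0.5937 -0.1251  0.    ]
rail [286.4 203.3] 0.56 [0.5705 0.0967 0.    ]
jar_tall [289.6 153.3] 0.77 [0.6399 0.3719 0.    ]
jar_tall [321.1 248. ] 0.49 [ 0.6058 -0.1006  0.    ]
jar_low [404.6 363.7] 0.81 [ 0.6547 -0.4267  0.    ]
palette [375.2 203.3] 0.92 [0.789  0.0381 0.    ]
rail_top [280.  192.4] 0.79 [0.5539 0.0883 0.04  ]
```

```bash
python3 -c "
import cv2,numpy as np
a=cv2.imread('pics/top0.png');b=cv2.imread('pics/side0.png')
cv2.imwrite('pics/both.png',cv2.resize(np.vstack([a,b]),None,fx=.75,fy=.75,interpolation=cv2.INTER_AREA))"
```

```text
(no output)
```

View pics/both.png

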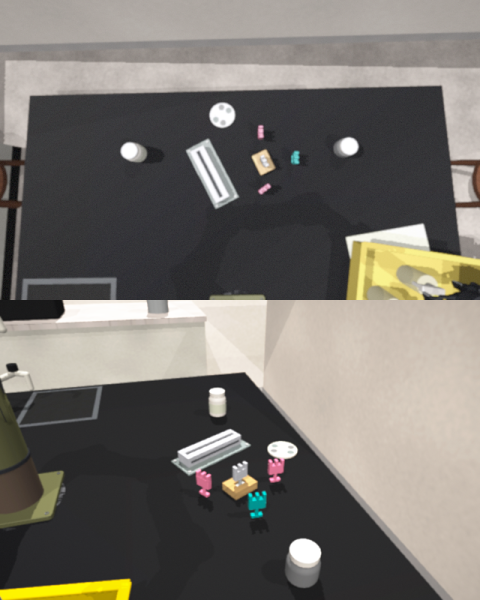

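The top view shows the grey rest in its tan block at about (350,215) in full-size pixels. Pink look-alikes stand on two sides and a turquoise one to the right. The rail is left of the block, yawed about 24°. I'll move above the rest and look from close by.

Request:
servo_tool --pt "-0.002 0.038 -0.024 0 0 0" --pt "-0.002 0.038 -0.024 0 0 0" --pt "-0.002 0.038 -0.024 0 0 0" --pt "-0.002 0.038 -0.024 0 0 0" --pt "-0.002 0.038 -0.024 0 0 0" --pt "-0.002 0.038 -0.024 0 0 0" --pt "-0.002 0.038 -0.024 0 0 0" --pt "-0.002 0.038 -0.024 0 0 0" --pt "-0.002 0.038 -0.024 0 0 0" --pt "-0.002 0.038 -0.024 0 0 0" --pt "-0.002 0.038 -0.024 0 0 0" --pt "-0.002 0.038 -0.024 0 0 0" --fingers 0.6

```text
t: 2.0
ee_pos: [0.5491, -0.1728, 0.2682]
tcp_rot: [[0.001, 0.955, 0.297], [-0.009, 0.297, -0.955], [-1.0, -0.002, 0.009]]
wrist_force: [1.2, 0.6, -0.1]
width: 0.0515
```

```bash
python3 - <<'E'
from h import *
np.set_printoptions(precision=4,suppress=True)
s=ctrl.read_state(); d=read_camera('wrist'); save(d,'w1.png')
print(s['t'],s['ee_pos'],s['tcp_rot'],s['joints'],d['hand_eye'],sep='\n')
for n in ['rest','block']:
    for r in spot_point(n,d)[:4]: print(n,np.round(r['position'],1),round(r['confidence'],2),atz(d,r['position'],.01 if n=='rest' else 0,s))
E
```

```text
2.0
[ 0.5491 -0.1728  0.2682]
[[ 0.0006  0.9549  0.2969]
 [-0.0089  0.2969 -0.9549]
 [-1.     -0.002   0.0087]]
[ 0.3038  0.5918 -0.1405  1.696   0.1148  0.8593 -1.1573]
[[-0.0005  0.2681 -0.9634 -0.128 ]
 [-0.0002  0.9634  0.2681  0.0687]
 [ 1.      0.0004 -0.0004 -0.0003]
 [ 0.      0.      0.      1.    ]]
rest [282.5 119.3] 0.96 [ 0.5995 -0.1145  0.01  ]
rest [301.3  22.4] 0.88 [ 0.707  -0.1066  0.01  ]
rest [259.7 196.6] 0.84 [ 0.4973 -0.1121  0.01  ]
rest [373.1 139.3] 0.81 [ 0.6097 -0.2279  0.01  ]
block [283.4 120.9] 0.98 [ 0.5976 -0.1151  0.    ]
```

View pics/w1.png

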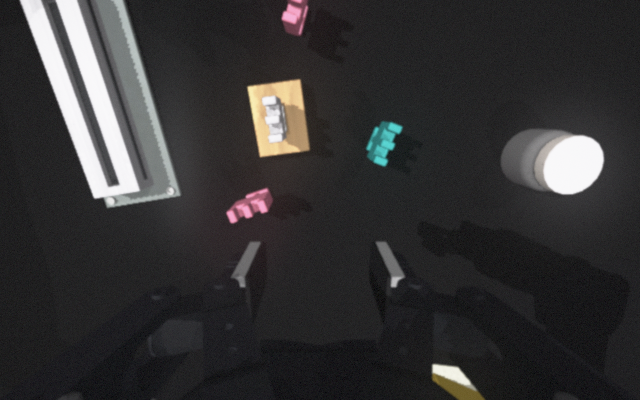

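The rest's head is at about (274,118) and the block's top corners are near (248,86), (300,80), (309,152) and (260,157). The pink look-alike at (250,205) is the nearest neighbour. The rail's near end is at the left.

```bash
python3 - <<'E'
from h import *
np.set_printoptions(precision=4,suppress=True)
s=ctrl.read_state(); d=read_camera('wrist')
g=cv2.cvtColor(d['color'],cv2.COLOR_RGB2HSV)
m=((g[...,0]>8)&(g[...,0]<25)&(g[...,1]>80)&(g[...,2]>120)).astype(np.uint8); m[180:]=0
m[:,:200]=0
m=cv2.morphologyEx(m,cv2.MORPH_OPEN,np.ones((3,3)))
pts=np.argwhere(m)[:,::-1].astype(float)
P=np.array([atz(d,p,.024,s)[:2] for p in pts]); (c,sz,a)=cv2.minAreaRect((P*1000).astype(np.float32)); print('block top',c,sz,a)
print('tool yaw of y axis',np.degrees(np.arctan2(s['tcp_rot'][1][1],s['tcp_rot'][0][1])))
for px in [(269,98),(277,138),(302,10)]: print('teeth',atz(d,px,.085,s))
for px in [(248,86),(260,157),(300,80),(309,152)]: print(atz(d,px,.024,s))
for px in [(106,207),(179,194)]: print('base',atz(d,px,.006,s))
E
```

```text
block top (599.0667724609375, -111.70897674560547) (81.47753143310547, 61.845855712890625) 24.40638542175293
tool yaw of y axis 17.71560757035775
teeth [ 0.6189 -0.0999  0.085 ]
teeth [ 0.5849 -0.1174  0.085 ]
teeth [ 0.7002 -0.1084  0.085 ]
[ 0.6248 -0.0644  0.024 ]
[ 0.551 -0.098  0.024]
[ 0.6489 -0.1189  0.024 ]
[ 0.5747 -0.1527  0.024 ]
base [0.4227 0.0808 0.006 ]
base [ 0.4692 -0.0073  0.006 ]
```

Request:
servo_tool --pt "0.02 0.0134 -0.0088 -0.0234 0.0085 0.003" --pt "0.026 0.0134 -0.0088 -0.0234 0 0" --pt "0.026 0.0134 -0.0088 -0.0234 0 0" --pt "0.026 0.0134 -0.0088 -0.0234 0 0" --pt "0.026 0.0134 -0.0088 -0.0234 0 0" --pt "0 0 0 0 0 0" --fingers 0.5

```text
t: 2.8
ee_pos: [0.5938, -0.1215, 0.1411]
tcp_rot: [[0.0, 0.918, 0.397], [-0.009, 0.397, -0.918], [-1.0, -0.003, 0.008]]
wrist_force: [-0.9, -0.1, -0.0]
width: 0.0427
```

```bash
cat > b.py <<'E'
from h import *
np.set_printoptions(precision=4,suppress=True)
s=ctrl.read_state(); d=read_camera('wrist'); save(d,'w2.png')
print(s['t'],s['ee_pos'],s['tcp_rot'],s['wrist_force'],s['width'],sep='\n')
R=np.array(s['tcp_rot'])
print('yaw',np.degrees(np.arctan2(R[1,1],R[0,1])))
g=cv2.cvtColor(d['color'],cv2.COLOR_RGB2HSV)
m=((g[...,0]>8)&(g[...,0]<25)&(g[...,1]>80)&(g[...,2]>100)).astype(np.uint8)
m=cv2.morphologyEx(m,cv2.MORPH_OPEN,np.ones((3,3)))
n,l,st,_=cv2.connectedComponentsWithStats(m); 
pts=np.argwhere(l==1+np.argmax(st[1:,4]))[:,::-1].astype(float)
P=np.array([atz(d,p,.024,s)[:2] for p in pts]); print('block',cv2.minAreaRect((P*1000).astype(np.float32)))
for r in spot_point('rest',d)[:2]:
  p=atz(d,r['position'],.01,s); print(np.round(r['position'],1),r['confidence'],p,'tool delta',R.T@(p-s['ee_pos']))
E
python3 b.py
```

```text
2.8
[ 0.5938 -0.1215  0.1411]
[[ 0.0001  0.9179  0.3967]
 [-0.0086  0.3967 -0.9179]
 [-1.     -0.0033  0.0079]]
[-0.9111 -0.1359 -0.0325]
0.04269872309461224
yaw 23.37403374759808
block ((599.7774047851562, -110.9329833984375), (81.97628021240234, 61.083038330078125), 24.700824737548828)
[434.3 222.2] 0.86 [ 0.6149 -0.2272  0.01  ] tool delta [ 0.132  -0.0222  0.1044]
[265.4 278.3] 0.83 [ 0.503 -0.108  0.01 ] tool delta [ 0.1309 -0.0776 -0.0494]
```

View pics/w2.png

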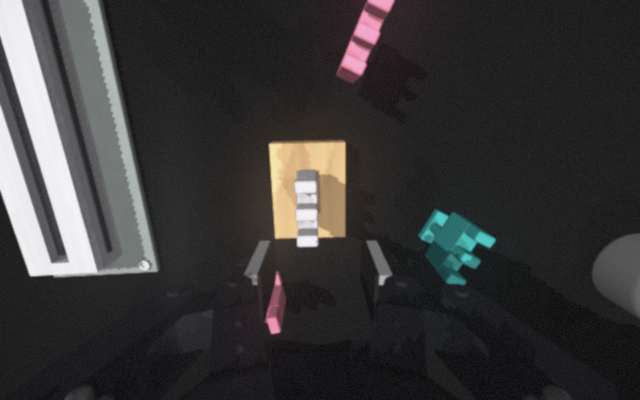

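The rest's teeth sit at (306,185), (307,213) and (307,240), centred between the open jaws apart from a few millimetres. The pink look-alike at (275,305) is clear of the fingers. I'll go down, grip and lift.

Request:
servo_tool --pt "0.005 0.0097 -0.0067 -0.02 0.009 0.003" --pt "0.01 0 0 0 0.005 0" --pt "0.02 0 0 0 0.005 0" --pt "0.02 0 0 0 0 0" --pt "0.02 0 0 0 0 0" --pt "0.01 0 0 0 0 0" --pt "0 0 0 0 0 0"

```text
t: 3.6
ee_pos: [0.6048, -0.1225, 0.0625]
tcp_rot: [[0.011, 0.915, 0.403], [0.002, 0.403, -0.915], [-1.0, 0.011, 0.002]]
wrist_force: [-0.5, -0.5, 0.7]
width: 0.0429
```

```bash
sed -i 's/w2.png/w3.png/' b.py; python3 b.py; python3 -c "
import cv2;a=cv2.imread('pics/w3.png');cv2.imwrite('pics/w3c.png',a[100:400,120:520])"
```

```text
3.6
[ 0.6048 -0.1225  0.0625]
[[ 0.0113  0.9149  0.4034]
 [ 0.0025  0.4034 -0.915 ]
 [-0.9999  0.0113  0.0023]]
[-0.5207 -0.4658  0.7163]
0.04292592857381352
yaw 23.79482910127352
block ((596.73583984375, -133.11907958984375), (57.48555374145508, 24.05851936340332), 24.001745223999023)
[462.3 277. ] 0.85 [ 0.614  -0.2219  0.01  ] tool delta [ 0.0524 -0.0323  0.0946]
[298.8 233.1] 0.81 [ 0.5991 -0.112   0.01  ] tool delta [ 0.0525 -0.0016 -0.0121]
```

View pics/w3c.png

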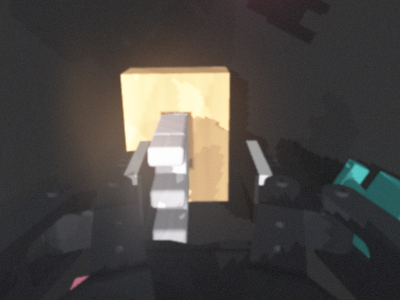

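The crop shows the rest between the pads but nearer the left one, which agrees with the measured −12 mm in tool z. I'll centre it.

Request:
servo_tool --pt "0 0 -0.006 0 -0.005 0" --pt "0 0 -0.006 0 -0.005 0" --pt "0.003 0 0 0 0 0" --pt "0 0 0 0 0 0"

```text
t: 4.1
ee_pos: [0.6023, -0.1101, 0.0638]
tcp_rot: [[0.023, 0.915, 0.404], [-0.008, 0.404, -0.915], [-1.0, 0.018, 0.016]]
wrist_force: [0.3, -0.1, -0.0]
width: 0.0428
```

Request:
servo_tool --pt "0.004 -0.002 0 0 0.016 -0.018" --pt "0.004 -0.001 0 0 0 0" --pt "0 0 0 0 0 0"

```text
t: 4.4
ee_pos: [0.6001, -0.111, 0.0561]
tcp_rot: [[0.001, 0.914, 0.405], [-0.001, 0.405, -0.914], [-1.0, 0.001, 0.001]]
wrist_force: [-0.6, 0.2, -0.0]
width: 0.0429
```

Well aligned now. Closing.

Request:
servo_tool --pt "0 0 0 0 0 0" --pt "0 0 0 0 0 0" --pt "0 0 0 0 0 0" --pt "0 0 0 0 0 0" --pt "0 0 0 0 0 0" --pt "0 0 0 0 0 0" --fingers 0.0

```text
t: 5.0
ee_pos: [0.6001, -0.111, 0.0562]
tcp_rot: [[0.002, 0.914, 0.405], [-0.001, 0.405, -0.914], [-1.0, 0.002, 0.002]]
wrist_force: [-0.6, -0.2, -0.5]
width: 0.0135
```

Request:
servo_tool --pt "-0.01 0 0 0 0 0" --pt "-0.025 0 0 0 0 0" --pt "-0.03 0 0 0 0 0" --pt "-0.03 0 0 0 0 0" --pt "-0.015 0.002 -0.02 0 0 0" --pt "0 0.006 -0.035 0 0 0" --pt "0 0.008 -0.035 0 0 0" --pt "0 0.008 -0.035 0 0 0" --pt "0 0.008 -0.035 0 0 0" --pt "0 0.006 -0.025 0 0 0" --pt "0 0 -0.015 0 0 0" --pt "0 0 0 0 0 0"

```text
t: 6.2
ee_pos: [0.5521, 0.0931, 0.1767]
tcp_rot: [[0.006, 0.916, 0.401], [-0.001, 0.401, -0.916], [-1.0, 0.005, 0.003]]
wrist_force: [-0.1, 1.3, -0.9]
width: 0.013
```

```bash
python3 - <<'E'
from h import *
np.set_printoptions(precision=4,suppress=True)
s=ctrl.read_state(); d=read_camera('wrist'); save(d,'w4.png')
print(s['t'],s['ee_pos'],s['tcp_rot'],s['width'],s['joints'],d['mtx'],sep='\n')
for n in ['rail_top','rail_lock']:
  for r in spot_point(n,d)[:2]:
    print(n,np.round(r['position'],1),r['confidence'],atz(d,r['position'],.04 if n=='rail_top' else .024,s))
E
```

```text
6.2
[0.5521 0.0931 0.1767]
[[ 0.0056  0.9159  0.4013]
 [-0.0005  0.4013 -0.9159]
 [-1.      0.0049  0.0027]]
0.012969563927462796
[-0.1898  0.6941 -0.1016  1.8402  0.1173  0.6078 -1.5219]
[[306.6248   0.     317.7386]
 [  0.     306.6248 202.2482]
 [  0.       0.       1.    ]]
rail_top [320.2 189.9] 0.64 [0.5596 0.0937 0.04  ]
rail_lock [321.6 185.5] 0.79 [0.5607 0.0926 0.024 ]
```

View pics/w4.png

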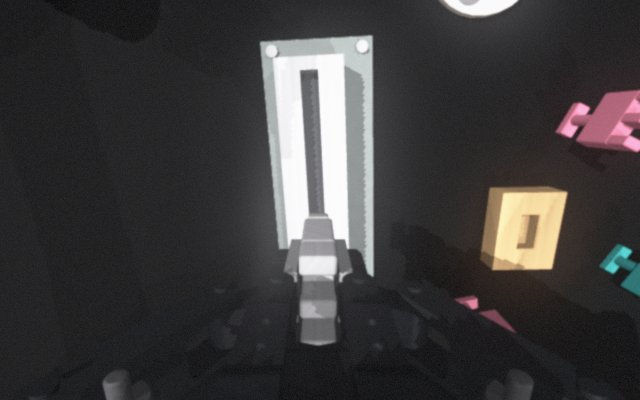

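The picture shows the rest gripped upright in front of the rail, with the slot as a dark stripe from (309,70) to (322,210). I'll measure the slot's edges and the bar.

```bash
python3 - <<'E'
from h import *
np.set_printoptions(precision=4,suppress=True)
s=ctrl.read_state(); d=read_camera('wrist')
g=cv2.GaussianBlur(cv2.cvtColor(d['color'],cv2.COLOR_RGB2GRAY),(3,3),0).astype(int)
print(g[140,270:380:2].tolist())
L=[];Rr=[];O=[];Q=[]
for r in range(85,205,6):
    gr=np.diff(g[r]); a=290+np.argmin(gr[290:318]); b=a+6+np.argmax(gr[a+6:a+26])
    L.append(atz(d,(a+.5,r),.04,s)[:2]); Rr.append(atz(d,(b+.5,r),.04,s)[:2])
    if r%12==1: print(r,a,b)
R=np.array(s['tcp_rot'])
def fit(P):
    vx,vy,x,y=cv2.fitLine(np.array(P,np.float32)*1000,cv2.DIST_HUBER,0,.01,.01).ravel()
    if vx<0: vx,vy=-vx,-vy
    return np.degrees(np.arctan2(vy,vx)),np.array([vx,vy]),np.array([x,y])/1000
fl,fr=fit(L),fit(Rr); print(fl,fr)
u=fl[1]+fr[1];u/=np.linalg.norm(u);n=np.array([-u[1],u[0]])
print('yaw',np.degrees(np.arctan2(u[1],u[0])),'width',n@(fl[2]-fr[2]))
c=.5*(fl[2]+fr[2]); print('slot centre rel TCP across (n)',n@(c-s['ee_pos'][:2]),'tool yaw',np.degrees(np.arctan2(R[1,1],R[0,1])))
e=atz(d,(309,70),.04,s)[:2]; print('slot far end',e,'centre from it',e-u*.1,'along rel TCP',u@(e-u*.1-s['ee_pos'][:2]),'u',u,'n',n)
E
```

```text
[179, 212, 249, 250, 249, 251, 248, 243, 244, 241, 244, 250, 251, 237, 143, 107, 106, 107, 108, 119, 123, 121, 184, 249, 251, 251, 251, 252, 252, 252, 251, 251, 251, 251, 232, 164, 151, 151, 151, 151, 151, 150, 150, 154, 177, 204, 208, 208, 171, 84, 63, 62, 62, 60, 59]
85 293 310
97 293 311
109 295 312
121 295 312
133 296 313
145 297 314
157 298 314
169 299 315
181 300 316
193 301 317
(np.float32(26.670908), array([0.8936, 0.4489], dtype=float32), array([0.5801, 0.1169], dtype=float32)) (np.float32(26.583193), array([0.8943, 0.4475], dtype=float32), array([0.5969, 0.1095], dtype=float32))
yaw 26.627048 width 0.014087006
slot centre rel TCP across (n) 0.006575920982944761 tool yaw 23.302248006990762
slot far end [0.6482 0.1359] centre from it [0.5588 0.0911] along rel TCP 0.005821370815905806 u [0.8939 0.4482] n [-0.4482  0.8939]
```

Request:
servo_tool --pt "0.012 0.003 -0.0033 -0.029 0.0027 -0.005" --pt "0.016 0.003 -0.0033 -0.029 0 0" --pt "0.016 0 0 0 0 0" --pt "0.006 0 0 0 0 0" --pt "0 0 0 0 0 0" --pt "0 0 0 0 0 0"

```text
t: 7.0
ee_pos: [0.5592, 0.0895, 0.1221]
tcp_rot: [[0.001, 0.896, 0.444], [-0.006, 0.444, -0.896], [-1.0, -0.002, 0.006]]
wrist_force: [-0.3, 0.5, -2.0]
width: 0.0132
```

```bash
cat > slot.py <<'E'
import sys
from h import *
np.set_printoptions(precision=4,suppress=True)
s=ctrl.read_state(); d=read_camera('wrist'); save(d,'w5.png'); s2=ctrl.read_state()
print('t',s['t'],s['ee_pos'],s2['ee_pos'],s['wrist_force'],s['ft_torque'],s['width'])
g=cv2.GaussianBlur(cv2.cvtColor(d['color'],cv2.COLOR_RGB2GRAY),(3,3),0).astype(int)
R=np.array(s['tcp_rot']); print('x axis',R[:,0])
L=[];Rr=[]
for r in range(int(sys.argv[1]),int(sys.argv[2]),5):
    # dark run nearest col 318 bounded by bright
    row=g[r]; c=285+int(np.argmin(row[285:350])); a=c
    while row[a]<185 and a>0:a-=1
    b=c
    while row[b]<185 and b<639:b+=1
    a2=a+(row[a]-185)/(row[a]-row[a+1]+1e-9); b2=b-(row[b]-185)/(row[b]-row[b-1]+1e-9)
    if b-a<45: L.append(atz(d,(a2,r),.04,s)[:2]); Rr.append(atz(d,(b2,r),.04,s)[:2])
    if r%20<5: print(r,a,b)
def fit(P):
    vx,vy,x,y=cv2.fitLine(np.array(P,np.float32)*1000,cv2.DIST_HUBER,0,.01,.01).ravel()
    if vx<0: vx,vy=-vx,-vy
    return np.degrees(np.arctan2(vy,vx)),np.array([vx,vy]),np.array([x,y])/1000
fl,fr=fit(L),fit(Rr)
u=fl[1]+fr[1];u/=np.linalg.norm(u);n=np.array([-u[1],u[0]]);T=s['ee_pos'][:2]
print('yaws',fl[0],fr[0],'width',n@(fl[2]-fr[2]),'slot across rel TCP',n@(.5*(fl[2]+fr[2])-T),'tool yaw',np.degrees(np.arctan2(R[1,1],R[0,1])))
for q in spot_point('rail_top',d)[:1]:
    p=atz(d,q['position'],.04,s)[:2]; print('rail_top',q['confidence'],'across',n@(p-T),'along',u@(p-T))
E
python3 slot.py 60 190
```

```text
t 7.0 [0.5592 0.0895 0.1221] [0.5592 0.0894 0.1223] [-0.3492  0.4777 -2.0323] [-0.0265  0.0059  0.0561] 0.013196949716805212
x axis [ 0.0008 -0.0065 -1.    ]
60 349 349
80 291 316
100 292 316
120 292 316
140 293 316
160 293 316
180 294 316
yaws 26.579567 26.297592 width 0.014883873 slot across rel TCP 0.008431017418240188 tool yaw 26.359196034178854
rail_top 0.82 across 0.00033169818756926183 along 0.004518176900215548
```

View pics/w5.png

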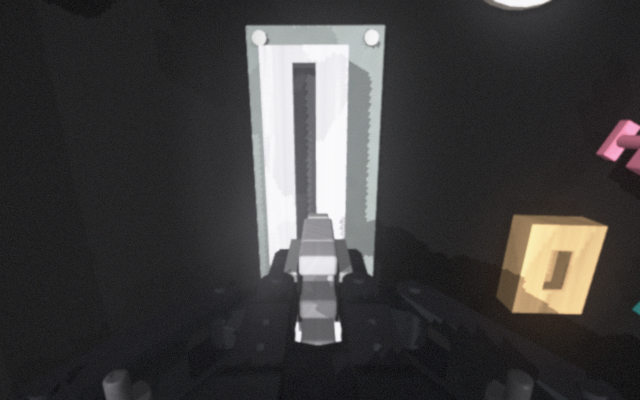

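Viewed: slot dark from cols 293 to 316, rest head at col 318. The slot is 8.4 mm to the tool's −z side, with a measured width of 14.9 mm against the nominal 15. I'll align and go down to about 6 mm above the bar.

Request:
servo_tool --pt "0 0.002 -0.0042 0 0.006 0.002" --pt "0 0.002 -0.0042 0 0 0" --pt "0.015 0 0 0 0 0" --pt "0.014 0 0 0 0 0" --pt "0 0 0 0 0 0" --pt "0 0 0 0 0 0"

```text
t: 7.7
ee_pos: [0.5612, 0.1021, 0.0951]
tcp_rot: [[0.006, 0.895, 0.445], [0.003, 0.445, -0.895], [-1.0, 0.007, -0.0]]
wrist_force: [0.0, -0.5, -0.7]
width: 0.0134
```

```bash
sed -i 's/w5.png/w6.png/' slot.py; python3 slot.py 80 190
```

```text
t 7.7 [0.5612 0.1021 0.0951] [0.5611 0.102  0.095 ] [ 0.0385 -0.4609 -0.7342] [ 0.0106 -0.053  -0.0212] 0.01336918749760611
x axis [ 0.0061  0.0032 -1.    ]
80 307 335
100 308 335
120 308 334
140 308 334
160 308 334
180 308 334
yaws 26.582159 26.49729 width 0.014856312 slot across rel TCP -0.001942815587999979 tool yaw 26.449470545401525
rail_top 0.86 across -0.010781983528372988 along -0.004063009010491756
```

Request:
servo_tool --pt "0 -0.002 0.0019 0 0 -0.007" --pt "0 0 0 0 0 0" --pt "0 0 0 0 0 0"

```text
t: 8.1
ee_pos: [0.5609, 0.099, 0.0963]
tcp_rot: [[0.001, 0.896, 0.445], [0.0, 0.445, -0.896], [-1.0, 0.001, 0.001]]
wrist_force: [-0.2, -0.2, -0.8]
width: 0.0132
```

```bash
sed -i 's/w6.png/w7.png/' slot.py; python3 slot.py 80 190; python3 -c "
import cv2;a=cv2.imread('pics/w7.png');cv2.imwrite('pics/w7c.png',cv2.resize(a[150:360,200:440],None,fx=2.5,fy=2.5))"
```

```text
t 8.1 [0.5609 0.099  0.0963] [0.5609 0.0989 0.0963] [-0.155  -0.2089 -0.8313] [-0.0071 -0.0183 -0.0282] 0.013216917276681273
x axis [ 0.0013  0.     -1.    ]
80 303 330
100 303 330
120 303 330
140 304 330
160 304 330
180 304 329
yaws 26.560013 26.481302 width 0.014883754 slot across rel TCP 0.0006176767364007504 tool yaw 26.4127430105051
rail_top 0.57 across -0.008042526996433949 along -0.0029021789357886775
```

View pics/w7c.png

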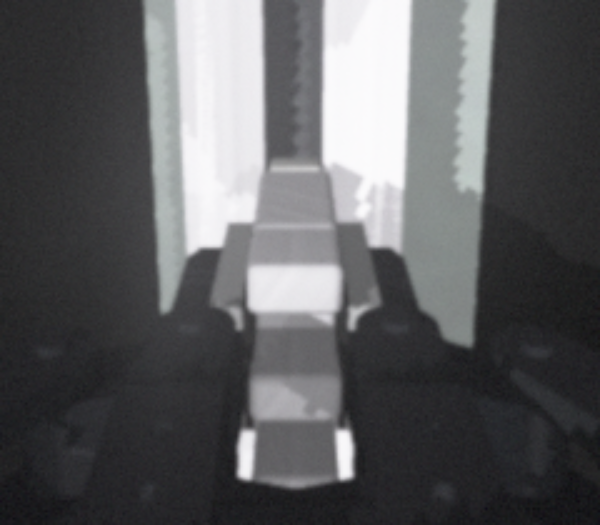

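The crop shows the foot's bright far edge sitting over the dark slot, centred within about 0.5 mm. Descending in small steps.

Request:
servo_tool --pt "0.003 0 -0.0005 0 0 -0.001" --pt "0.003 0 0 0 0 0" --pt "0.003 0 0 0 0 0" --pt "0.002 0 0 0 0 0" --pt "0.002 0 0 0 0 0" --pt "0 0 0 0 0 0"

```text
t: 8.8
ee_pos: [0.5604, 0.0995, 0.0818]
tcp_rot: [[-0.0, 0.896, 0.445], [-0.001, 0.445, -0.896], [-1.0, -0.001, 0.0]]
wrist_force: [0.2, 0.2, -1.4]
width: 0.0132
```

No contact force with the underside at about 36 mm, so the foot is in the slot.

Request:
servo_tool --pt "0.003 0 0 0 0 0" --pt "0.003 0 0 0 0 0" --pt "0.002 0 0 0 0 0" --pt "0 0 0 0 0 0"

```text
t: 9.2
ee_pos: [0.5604, 0.0995, 0.0731]
tcp_rot: [[-0.0, 0.896, 0.445], [-0.001, 0.445, -0.896], [-1.0, -0.0, 0.0]]
wrist_force: [0.0, 0.4, -1.2]
width: 0.0133
```

Request:
servo_tool --pt "0.002 0 0 0 0 0" --pt "0.002 0 0 0 0 0" --pt "0 0 0 0 0 0"

```text
t: 9.5
ee_pos: [0.5607, 0.0996, 0.0698]
tcp_rot: [[0.001, 0.896, 0.445], [-0.0, 0.445, -0.896], [-1.0, 0.0, 0.001]]
wrist_force: [-1.2, 0.5, 4.9]
width: 0.0133
```

Request:
servo_tool --pt "0.002 0 0 0 0 0" --pt "0.001 0 0 0 0 0" --pt "0 0 0 0 0 0"

```text
t: 9.8
ee_pos: [0.5607, 0.0996, 0.068]
tcp_rot: [[0.001, 0.896, 0.445], [-0.001, 0.445, -0.896], [-1.0, 0.001, 0.001]]
wrist_force: [-1.6, -0.1, 5.2]
width: 0.0132
```

Request:
servo_tool --pt "0 0 0 0.1 0 0" --pt "0 0 0 0.1 0 0" --pt "0 0 0 0.1 0 0" --pt "0 0 0 0.1 0 0" --pt "0 0 0 0 0 0"

```text
t: 10.3
ee_pos: [0.5627, 0.0993, 0.0698]
tcp_rot: [[0.006, 0.999, 0.046], [0.0, 0.046, -0.999], [-1.0, 0.006, 0.0]]
wrist_force: [-1.2, 0.6, 4.7]
width: 0.0129
```

Request:
servo_tool --pt "0.0015 -0.001 -0.001 0 0 -0.006" --pt "0.001 0 0 0 0 0" --pt "0 0 0 0 0 0"

```text
t: 10.6
ee_pos: [0.5628, 0.0996, 0.0677]
tcp_rot: [[0.002, 0.999, 0.05], [-0.001, 0.05, -0.999], [-1.0, 0.001, 0.001]]
wrist_force: [-0.6, -0.8, 6.2]
width: 0.0134
```

Request:
servo_tool --pt "0.0005 -0.0004 0 0.1 0 -0.0015" --pt "0.0005 -0.0004 0 0.1 0 -0.0015" --pt "0.0005 -0.0004 0 0.1 0 -0.0015" --pt "0.0005 -0.0004 0 0.1 0 -0.0015" --pt "0 0 0 0 0 0"

```text
t: 11.1
ee_pos: [0.5634, 0.1008, 0.0663]
tcp_rot: [[-0.0, 0.936, -0.352], [0.003, -0.352, -0.936], [-1.0, -0.001, -0.003]]
wrist_force: [-0.6, -1.7, 5.6]
width: 0.0133
```

Request:
servo_tool --pt "-0.001 0 0 0.1 0 0" --pt "0 0 0 0.1 0 0" --pt "0.0003 0 0 0.1 0 0" --pt "0.0003 0 0 0.1 0 0" --pt "0 0 0 0 0 0"

```text
t: 11.6
ee_pos: [0.5652, 0.1021, 0.0671]
tcp_rot: [[0.003, 0.718, -0.696], [0.006, -0.696, -0.718], [-1.0, -0.001, -0.006]]
wrist_force: [-1.6, 0.1, 5.3]
width: 0.0131
```

Request:
servo_tool --pt "0 0 0 0.1 -0.003 0.001" --pt "0.0002 0 0 0.1 -0.003 0" --pt "0.0002 0 0 0.1 0 0" --pt "0 0 0 0.04 0 0" --pt "0 0 0 0 0 0"

```text
t: 12.1
ee_pos: [0.567, 0.1031, 0.0671]
tcp_rot: [[0.003, 0.439, -0.898], [0.003, -0.898, -0.439], [-1.0, -0.001, -0.004]]
wrist_force: [-1.3, -1.2, 5.1]
width: 0.013
```

Turned the full quarter, centred to within 0.3 mm. I'll ease up to the lips, then let go.

Request:
servo_tool --pt "-0.001 0 0 0 -0.003 0.002" --pt "-0.001 0 0 0 0 0" --pt "-0.0005 0 0 0 0 0" --pt "0 0 0 0 0 0"

```text
t: 12.5
ee_pos: [0.567, 0.1032, 0.0696]
tcp_rot: [[0.001, 0.441, -0.897], [-0.0, -0.897, -0.441], [-1.0, 0.001, -0.0]]
wrist_force: [0.1, -0.9, 4.9]
width: 0.0135
```

Request:
servo_tool --pt "0 0 0 0 0 0" --pt "0 0 0 0 0 0" --pt "0 0 0 0 0 0" --pt "0 0 0 0 0 0" --pt "0 0 0 0 0 0" --pt "0 0 0 0 0 0" --fingers 0.5

```text
t: 13.1
ee_pos: [0.5659, 0.1041, 0.0678]
tcp_rot: [[-0.002, 0.443, -0.897], [0.0, -0.897, -0.443], [-1.0, -0.001, 0.002]]
wrist_force: [-0.1, 0.0, 0.8]
width: 0.0424
```

Released. Retreating straight up, then a bit aside for a look.

Request:
servo_tool --pt "-0.01 0 0 0 0 0" --pt "-0.02 0 0 0 0 0" --pt "-0.03 0 0 0 0 0" --pt "-0.03 0 0 0 0 0" --pt "-0.03 -0.02 0 0 0 0" --pt "-0.02 -0.04 0 0 0 0" --pt "0 -0.04 0 0 0 0" --pt "0 -0.02 0 0 0 0" --pt "0 0 0 0 0 0"

```text
t: 14.0
ee_pos: [0.5133, 0.2137, 0.2195]
tcp_rot: [[0.002, 0.438, -0.899], [0.004, -0.899, -0.438], [-1.0, -0.003, -0.004]]
wrist_force: [0.0, 0.5, 1.2]
width: 0.0427
```

```bash
python3 - <<'E'
from h import *
np.set_printoptions(precision=4,suppress=True)
s=ctrl.read_state(); d=read_camera('wrist'); e=read_camera('side'); print(s['t'],s['ee_pos'],s['wrist_force'])
for q,st in((d,s),(e,None)):
    for r in spot_point('rest',q)[:4]: print(np.round(r['position'],1),round(r['confidence'],2),atz(q,r['position'],.024,st))
    for n in ['jar_tall','jar_low','palette']:
        for r in spot_point(n,q)[:1]: print(n,round(r['confidence'],2),atz(q,r['position'],0,st))
# predicted outline points: expected rest upright at u,n
c=np.array([.5665,.1035]);u=np.array([.894,.448]);n=np.array([-.448,.894])
im=d['color'][:,:,::-1].copy(); im2=e['color'][:,:,::-1].copy()
for a in(-.022,.022):
  for b in(-.007,.007):
    for z in(.054,.099):
      P=np.r_[c+a*n+b*u,z]
      cv2.circle(im,tuple(int(v) for v in proj(d,P,s)),2,(0,0,255),-1)
      cv2.circle(im2,tuple(int(v) for v in proj(e,P)),1,(0,0,255),-1)
cv2.imwrite('pics/f.png',np.vstack([cv2.resize(im,(480,300)),cv2.resize(im2[120:290,150:420],(480,300))]))
E
```

```text
14.0 [0.5133 0.2137 0.2195] [0.0132 0.4649 1.2105]
jar_tall 0.74 [0.647 0.381 0.   ]
[341.2 288.2] 0.87 [ 0.6007 -0.2559  0.024 ]
[365.1 239.7] 0.85 [ 0.6975 -0.127   0.024 ]
[285.1 193.3] 0.77 [0.5701 0.1066 0.024 ]
[272.9 259.7] 0.66 [ 0.4921 -0.1403  0.024 ]
jar_tall 0.78 [0.654  0.3783 0.    ]
jar_low 0.89 [ 0.6503 -0.422   0.    ]
palette 0.72 [0.7954 0.0452 0.    ]
```

View pics/f.png

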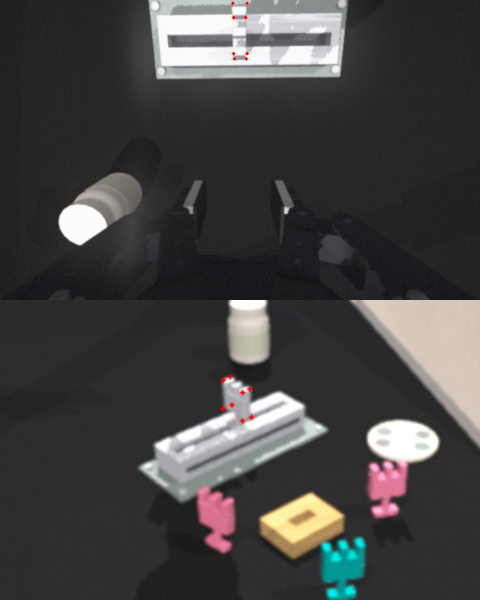

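The rest stands upright across the slot, at (238,30) in the upper half of the picture and (237,400) in the lower. It fits the outline predicted for the locked height in both views, and the look-alikes, jars and palette are where they were. Handing in.

```bash
python3 -c "
from h import *
print(workorder.job_done(), ctrl.read_state()['t'])"
```

```text
the job is handed in; nothing more can be done
the job is handed in; nothing more can be done
```

The brush rest is mounted on the rail, standing upright with its foot turned under the slot's lips. I handed the job in a little after 14 s, against the 61 s limit.

**What I did:** I lifted the rest straight out of the block and found the slot about 8 mm off the base's centre line with the wrist camera. I lowered the foot in without feeling any contact on the rail, pressed the strip down with about 6 N, and turned it a quarter turn (tool heading 26.4° to −64°). I then eased up, let go and backed away.

**Last checks:**
- **Standing and locked:** after release, the wrist and side views both show the rest upright across the slot, matching the outline expected at the locked height. I didn't tug it to test the lock.
- **Position:** it sits about 10 mm along the slot from the middle of the rail. It drifted roughly 7 mm that way during the turn.
- **Forces:** the highest reading was about 6 N, but I only read it at the end of each move.
- **Other objects:** the jars and palette were within about 1.5 cm of where the networks first put them, which is their usual scatter. The look-alikes look unmoved in the picture.
- **One miss:** the network did not find the rest in the last wrist picture, where it is at the edge of the view. It did find it on the rail in the side picture.

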